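# Start a print exposure on the studio light unit

### The job

Start an exposure on the light unit, only pushing with the closed fingertips: press the raised lid down at its front edge until it is fully shut, then press down the half of the V-shaped power rocker that is farther from the robot so that it is on, then push the long key fully down, and last press the large round start button all the way in and let it go. Leave the short square key and the small round stop button alone, never raise the lid, and do not pick up, shift or tip any of the things standing about.

Things in the scene. Friction and masses are not known exactly. Their poses are not given: they have to be found in the camera images.
- unit: Low grey light-exposure unit, 350 (x) x 440 (y) mm, fixed. Origin: at table level, 180 mm behind the middle of its front edge; +x away from the robot, z up. Front 120 mm: control deck, 60 mm high; behind it the case, 68 mm high, with the lid. Five white controls in black bezels in a row on the deck at unit x -125, y -160, -80, 0, 80, 160 mm; which is where varies; all lie square to the unit.
- lid (a joint): Hinge of the lid, rad: 0 = fully shut, grows as the lid is raised; starts ajar at 0.12 to 0.22. The hinge runs along the unit's y at unit x = +165 mm, 69 mm above the table. It is stiff: the lid stays where it is left and takes about 3 N down on its front edge to move; a rigid stop at 0.
- lid_front (a point): Middle of the top face of the lid's front frame bar (aluminium bar 35 mm wide along x, 440 mm long along y, lid frame 12 mm thick, clear window behind it). 17.5 mm behind the lid's front edge, 208 mm from the hinge; moves with the lid; 84 mm above the table when shut.
- rocker (a joint): Power rocker, rad: 0 = off (near half level, far half sticking up), 0.36 = on (far half pressed level, near half sticking up). Stays where it is left; needs about 2 to 5 N on its far half.
- rocker_far (a point): Press point on top of the far (+x of the unit) half of the power rocker, 22 mm from its pivot; moves with it. The rocker is V-shaped, 64 mm long along the unit's x and 30 mm wide, each half 32 mm long; pivot 14 mm above the deck. The far half stands about 8 mm high here when off, and is level at 74 mm above the table when on.
- key_long (a joint): Long time key, m: 0 = up, 0.007 = fully down. Stays down where it is pushed; needs about 3 N.
- key_long_top (a point): Centre of the top of the long key: flat-topped bar, 58 mm along the unit's x, 24 mm wide, top 80 mm above the table when up; moves with it.
- key_short (a joint): Short time key, m: 0 = up, 0.007 = down, stays down if pushed. To be left up.
- key_short_top (a point): Centre of the top of the short key: flat, square, 24 x 24 mm, top 80 mm above the table when up.
- start (a joint): Start button, m: 0 = up, 0.006 = fully down. Springs back; starts to move at about 1.5 N, fully down at about 5 N.
- start_top (a point): Centre of the top of the start button: the large round one, 36 mm diameter, top 80 mm above the table when up; moves with it.
- stop (a joint): Stop button, m: 0 = up, 0.006 = down, sprung like the start button. To be left alone.
- stop_top (a point): Centre of the top of the stop button: the small round one, 20 mm diameter, top 80 mm above the table when up.
- vial_a: Small amber glass vial, 26 mm diameter, 42 mm high, loose on the deck in front of the gap between the second and third control (counted from the unit's -y side). Origin: centre of its underside.
- vial_b: Another such vial, in front of the gap between the third and fourth control. Origin: centre of its underside.
- tumbler: Open steel cup, 84 mm diameter, 120 mm high, loose on the table beside the unit (+y). Origin: centre of its underside.
- tub: White lidded tub, 70 mm diameter, 50 mm high, loose beside the unit (+y). Origin: centre of its underside.
- tape: Roll of paper tape lying flat, 100 mm diameter, 24 mm high, loose beside the unit (-y). Origin: centre of its underside.
- panel: Bare wood painting panel, 100 x 130 x 20 mm, lying flat beside the unit (-y). Origin: centre of its underside.

How it is judged:
By the outcome, as a careful person would: the job done as asked, in the order asked, and still so for the second after the job is handed in, with the robot touching nothing.
It also fails if it takes over 48 s, if anything falls off the work surface, if the arm or the gripper's body presses on something with over 40 N, if the wrist force passes 120 N, or if a joint passes its speed limit or range.

### The arm

A 7-joint arm with a two-finger parallel gripper is mounted at the origin on the work surface. World frame = base frame: x ahead of the robot, y to its left, z up, the work surface at z = 0. Lengths are in m, angles in rad, forces in N, time in s.
With the tool pointing down it reaches from about 0.35 to 0.9 m from the base axis. Payload 7.2 kg.
Tool frame: the origin (TCP) lies on the centre line of the jaws, within the pads' length; the fingertips stand 17 mm ahead of it and the grasp point (between the pads) lies 2 mm behind it; y points along the fingers, x is the direction in which the jaws open and shut, and the axes are right-handed (so a half turn about y gives the same grasp; the last joint's range is limited). The gripper opens to 85 mm and grips with 20 to 120 N. Pads are 22 mm wide; open, the fingers measure 114 mm over their backs; the gripper's body (76 mm by 85 mm) begins 54 mm behind the grasp point. The pads swing forward as they close: fully open they stand 13 mm farther back than shut.
Start: joints at [1.055, 0.411, -0.013, 1.596, 0.006, 1.134, -0.082], TCP at [0.271, -0.563, 0.248] pointing down, gripper open.
Joint ranges: [-2.95, 2.95], [-0.29, 1.99], [-1.47, 1.44], [0.14, 2.54], [-1.03, 4.17], [0.13, 1.85], [-2.86, 2.86]. Speed limits (rad/s): [2.39, 2.39, 3.01, 3.01, 3.14, 3.14, 3.14].

### API

Orientations are given as a unit quaternion [x, y, z, w].
In Python, from bench import r gives the robot as it stands.
- The arm moves only by the tool step_arm, never from a script. Its argument "increments" is a list of rows, each a list of 7 numbers: the shift along the world's x, y, z in mm, then the turn, a rotation vector about the world's x, y, z in rad, then the opening, from 0 (shut) to 1 (fully open). A call has exactly 8 rows; each row shifts and turns the commanded pose from where the row before left it; what a row does not reach is not made up. A row lasts 1/10 s, in which the tool goes at most 50 mm and 8.59 degrees, less where a joint would pass 70% of its speed; a pose out of reach is approached as far as the arm can. A call is refused whole if a number of a shift passes 50 or a number of a turn 0.15, either way. A call with a gripper value outside its range is refused whole. The fingers move at their own pace and stop on an object; "grip_force" is the grip in N (left out, the last holds). Time passes only in rows, so rows that do not move let the fingers close, or fill a call up. It gives the time, the measured TCP pose, the force and the opening at its end, in the units of the state.
- r.get_state(): the state, without advancing time (a new reading comes with each control period).
- r.snapshot(name): name is "scene" or "top" or "wrist"; returns the picture (384x512x3 uint8, red, green, blue); there is no depth.
- r.calibration(name): a dict with "vfov" (degrees; the focal length in pixels is half the picture's height over the tangent of half this angle, whatever the lens; pixels are square), "cx", "cy" (the principal point, pixels), "cam_to_world" (4x4, takes a point from camera to world coordinates). Camera axes: x right, y down, z forward; pixel columns grow to the right and rows downward; lengths in m; the calibration is good to about 2 mm. A picture is of the moment at which its call begins: read the wrist's pose just before it. calibration takes no time and is no camera call; for the wrist camera it gives the pose at the moment of the call.
- r.close_job(): hands the job in, once; it reports no verdict.
The state is a dict: "time": time; "q": joint angles; "joint_vel": joint speeds; "effort": joint torques, N m; "position": TCP position; "tool_rot": TCP orientation; "contact_force": force on the tool from outside, world axes, zero at the start; "ft_torque": the same for the moment, N m; "gripper_width": finger opening in m.
Only numpy, scipy, OpenCV 4.12 (cv2) and the standard library are available. Lean on these libraries where they do the work, as an engineer would, in place of code of your own. Each camera call takes 0.05 s, during which the arm holds its last target. There are 200 camera calls.

## Working session

There is one attempt and no reset: what is moved stays moved. The work goes in short steps, Python scripts to look and compute and a tool call to move; the robot and the scene stay as the last step left them, time stands still between calls to the robot, and variables do not carry over. Pictures are saved under pics/ and viewed, about 8 in all and at most 12, crops included, and the job is handed in when it is done.

Besides the shell and the picture viewer there is one more tool, called after "Call:" by a JSON object that holds its "method" and its "body", one argument or row to a line. step_arm: Moves the arm, as the interface text tells. Its arguments: {"type":"object","properties":{"increments":{"type":"array","items":{"type":"array","items":{"type":"number"}}},"grip_force":{"type":"number"}},"required":["increments"]}

```bash
mkdir -p pics; ls; python3 - <<'E'
from bench import r
import cv2
s=r.get_state();print(s)
for n in("scene","top"):
    c=r.calibration(n);print(n,c)
    cv2.imwrite(f"pics/{n}0.png",r.snapshot(n)[:,:,::-1])
E
```

```text
pics
{'time': 0.0, 'q': array([ 1.0548    ,  0.41190512, -0.01273012,  1.59703912,  0.00561086,
        1.13429906, -0.08223452]), 'joint_vel': array([-4.76670753e-04, -4.88297926e-04,  8.12943113e-04, -2.00984347e-03,
        7.01430420e-04,  4.33066797e-04, -2.01329127e-06]), 'effort': array([ 7.52885244e-04, -6.00627494e+01,  6.82646502e-01, -2.99415028e+01,
        1.38887664e-02,  1.06744620e-02, -2.19552129e-05]), 'position': array([ 0.27038171, -0.56297091,  0.24745172]), 'tool_rot': array([-0.59826954,  0.37700417, -0.37599602,  0.59880582]), 'contact_force': array([-0.71769787, -0.43822221,  0.07749716]), 'ft_torque': array([ 0.00682231,  0.01641534, -0.00329122]), 'gripper_width': 0.08533907062833582}
scene {'vfov': 50.415183710217825, 'cx': 256.91986546954723, 'cy': 192.58541998261768, 'cam_to_world': array([[ 0.78439513,  0.39349039, -0.47946803,  1.10313166],
       [ 0.62022797, -0.48955572,  0.61290494, -0.56736702],
       [ 0.00644589, -0.77813914, -0.62805886,  0.71641254],
       [ 0.        ,  0.        ,  0.        ,  1.        ]])}
top {'vfov': 42.03835675198618, 'cx': 256.5303099957958, 'cy': 191.8817797887519, 'cam_to_world': array([[-8.09260838e-03, -9.94688433e-01,  1.02613019e-01,
         4.82840379e-01],
       [-9.99967180e-01,  8.01025616e-03, -1.21459867e-03,
         9.80275966e-03],
       [ 3.86190676e-04, -1.02619481e-01, -9.94720611e-01,
         1.46763956e+00],
       [ 0.00000000e+00,  0.00000000e+00,  0.00000000e+00,
         1.00000000e+00]])}
```

```bash
python3 - <<'E'
import cv2
a=cv2.imread("pics/top0.png");cv2.imwrite("pics/top0b.png",cv2.resize(a,(768,576),interpolation=cv2.INTER_CUBIC))
E
```

```text
(no output)
```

View pics/top0b.png

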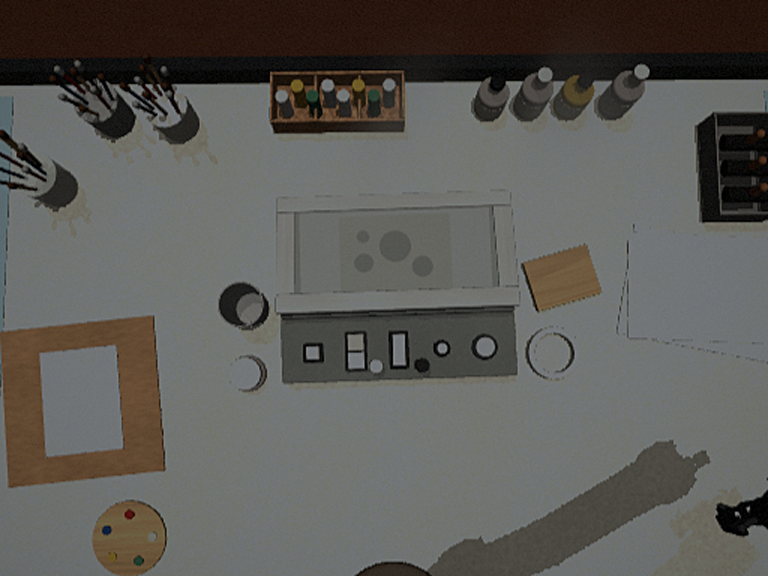

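View pics/scene0.png

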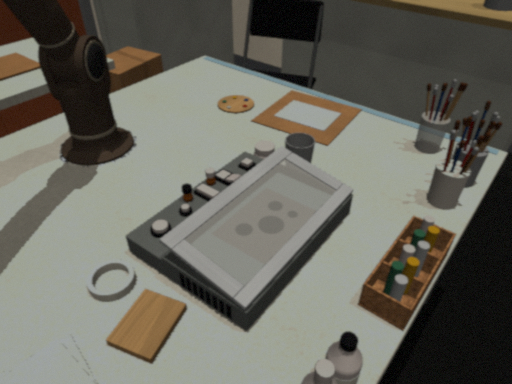

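Top view (768-px scale): the controls from the +y side are short key (313,352), rocker (356,351), long key (399,350), stop (442,348) and start (484,347). The vials are at (376,366) and (422,365). The lid bar runs from (276,303) to (518,296).

```bash
cat > h.py <<'E'
import numpy as np, cv2
from bench import r
def ray(c,uv,z):
    f=192/np.tan(np.radians(c["vfov"]/2));M=c["cam_to_world"]
    d=M[:3,:3]@np.array([(uv[0]-c["cx"])/f,(uv[1]-c["cy"])/f,1]);o=M[:3,3]
    return o+d*(z-o[2])/d[2]
def proj(c,P):
    f=192/np.tan(np.radians(c["vfov"]/2));M=c["cam_to_world"]
    p=M[:3,:3].T@(np.asarray(P)-M[:3,3]);return np.array([f*p[0]/p[2]+c["cx"],f*p[1]/p[2]+c["cy"]])
def fit(uy,P):  # controls at unit x -0.125
    P=np.array(P)[:,:2];A=[];b=[]
    uy=np.array(uy);k=np.polyfit(uy,P,1) # slope = unit y axis
    yax=k[0]/np.linalg.norm(k[0]);yaw=np.arctan2(-yax[0],yax[1])
    xax=np.array([np.cos(yaw),np.sin(yaw)])
    return k[1]+0.125*xax,yaw,np.linalg.norm(k[0])
E
python3 - <<'E'
from h import *
from scipy.spatial.transform import Rotation as R
c=r.calibration("top")
px=np.array([(313,352),(356,351),(399,350),(442,348),(484,347)])/1.5
g=cv2.imread("pics/top0.png",0)
P=[]
for p in px:
    x,y=p.astype(int);w=g[y-16:y+17,x-10:x+11]
    m=(w>(140 if 0 else 0.5*(int(w.max())+70))).astype(np.uint8)
    n,l,s,ce=cv2.connectedComponentsWithStats(m)
    d=[np.hypot(*(ce[i]-[10,16]))if s[i,4]>8 else 99 for i in range(1,n)];i=1+int(np.argmin(d))
    q=ce[i]+[x-10,y-16];print(p,q,s[i],w.max());P.append(ray(c,p,.078))
o,yaw,k=fit([.16,.08,0,-.08,-.16],P);print(o,yaw,k)
for v in[(376,366),(422,365)]:print("vial",ray(c,np.array(v)/1.5,.102))
for v in[(276,312),(518,305)]:print("lid corner",ray(c,np.array(v)/1.5,.12))
print(R.from_quat(r.get_state()["tool_rot"]).as_matrix())
print(r.calibration("wrist")["cam_to_world"])
E
```

```text
[208.66666667 234.66666667] [207.625 234.5  ] [ 6 13  9  8 64] 135
[237.33333333 234.        ] [236.95 239.96] [  5  17  11  11 100] 140
[266.         233.33333333] [265.50314465 232.55974843] [  6   6   8  20 159] 139
[294.66666667 232.        ] [294.5 231.5] [ 8 13  6  6 32] 136
[322.66666667 231.33333333] [323.31304348 230.51304348] [  6  10  12  12 115] 132
[ 0.63617548 -0.01410637] 0.022182087959297596 0.9893113446399799
vial [0.48142534 0.02522639 0.102     ]
vial [ 0.48255326 -0.05815706  0.102     ]
lid corner [0.57965372 0.20449593 0.12      ]
lid corner [ 0.58878393 -0.23180633  0.12      ]
[[ 4.33070443e-01 -7.74933801e-04  9.01359745e-01]
 [-9.01358852e-01  1.27723265e-03  4.33071112e-01]
 [-1.48684753e-03 -9.99998884e-01 -1.45361734e-04]]
[[ 0.43306976 -0.86441212 -0.25542567  0.33594867]
 [-0.90135857 -0.41588829 -0.12078764 -0.53219458]
 [-0.00181824  0.28253959 -0.95925392  0.3734272 ]
 [ 0.          0.          0.          1.        ]]
```

Call:
{"method": "step_arm", "body": {
  "increments": [
    [30, 45, 0, 0, 0, 0.1435, 0],
    [30, 45, 0, 0, 0, 0.1435, 0],
    [30, 45, 0, 0, 0, 0.1435, 0],
    [30, 45, 0, 0, 0, 0.1435, 0],
    [30, 45, 0, 0, 0, 0.1435, 0],
    [30, 45, 0, 0, 0, 0.1435, 0],
    [30, 45, 0, 0, 0, 0.1435, 0],
    [30, 45, 0, 0, 0, 0.1435, 0]
  ],
  "grip_force": 40
}}

```text
time: 0.9
position: [0.493, -0.2288, 0.2482]
tool_rot: [0.707, 0.011, -0.011, -0.707]
contact_force: [1.6, -1.2, 0.1]
gripper_width: -0.0003
```

Call:
{"method": "step_arm", "body": {
  "increments": [
    [0, 35, 10, 0, 0, 0, 0],
    [0, 35, 10, 0, 0, 0, 0],
    [0, 35, 10, 0, 0, 0, 0],
    [0, 35, 10, 0, 0, 0, 0],
    [0, 0, 0, 0, 0, 0, 0],
    [0, 0, 0, 0, 0, 0, 0],
    [0, 0, 0, 0, 0, 0, 0],
    [0, 0, 0, 0, 0, 0, 0]
  ]
}}

```text
time: 1.7
position: [0.4922, -0.0919, 0.2877]
tool_rot: [0.707, 0.008, -0.008, -0.707]
contact_force: [0.7, -0.3, 0.7]
gripper_width: 0.0005
```

```bash
python3 - <<'E'
from h import *
import json
s=r.get_state();c=r.calibration("wrist");im=r.snapshot("wrist")
cv2.imwrite("pics/w1.png",im[:,:,::-1])
json.dump({k:(v.tolist() if hasattr(v,'tolist') else v) for k,v in c.items()},open("w1.json","w"))
print(s["time"],s["position"],s["tool_rot"],s["contact_force"],c["vfov"])
E
```

```text
1.7 [ 0.49217566 -0.0918581   0.28771418] [ 0.70706016  0.00775767 -0.00847599 -0.70706005] [ 0.73317537 -0.2816321   0.69821485] 67.47754523597985
```

View pics/w1.png

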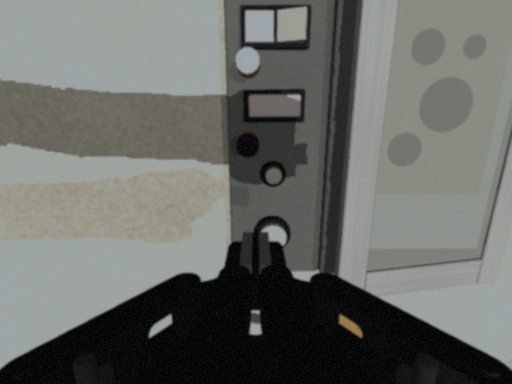

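Wrist view: the rocker bezel is at (276,27), with its far half to the right. The long key is at (275,105), stop at (273,174) and start at (272,234), which the fingers partly hide. The vial caps are at (248,60) and (247,144), and the lid's front edge is around (352,150).

```bash
python3 - <<'E'
from h import *
import json
c=json.load(open("w1.json"));c["cam_to_world"]=np.array(c["cam_to_world"])
for n,p,z in[("rocker bez",(276,27),.063),("long top",(275,105),.08),("long bez",(274,106),.063),("stop",(273,175),.08),("start",(273,233),.08),("vialb",(248,60),.102),("viala",(247,144),.102),("front edge",(229,150),.06),("front edge",(225,20),.06)]:
    print(n,ray(c,p,z).round(4))
t=r.calibration("top");B=[(207.6,234.5),(265.5,232.56),(294.5,231.5),(323.31,230.51)]
P=[ray(t,p,.08) for p in B];print(np.round(P,4))
print(fit([.16,0,-.08,-.16],P))
E
```

```text
rocker bez [0.5117 0.0673 0.063 ]
long top [ 0.5129 -0.0138  0.08  ]
long bez [ 0.5129 -0.0146  0.063 ]
stop [ 0.5139 -0.0929  0.08  ]
start [ 0.5169 -0.1674  0.08  ]
vialb [0.4829 0.0278 0.102 ]
viala [ 0.4831 -0.0548  0.102 ]
front edge [ 0.4601 -0.0673  0.06  ]
front edge [0.4561 0.0735 0.06  ]
[[ 0.5085  0.1445  0.08  ]
 [ 0.5126 -0.0158  0.08  ]
 [ 0.5148 -0.0961  0.08  ]
 [ 0.5169 -0.176   0.08  ]]
(array([ 0.6376465 , -0.01253988]), np.float64(0.026342942078081903), np.float64(1.002048379806236))
```

Call:
{"method": "step_arm", "body": {
  "increments": [
    [35, 26, -15, 0, 0, 0, 0],
    [35, 26, -15, 0, 0, 0, 0],
    [34, 26, -15, 0, 0, 0, 0],
    [0, 0, -25, 0, 0, 0, 0],
    [0, 0, -25, 0, 0, 0, 0],
    [0, 0, -20, 0, 0, 0, 0],
    [0, 0, 0, 0, 0, 0, 0],
    [0, 0, 0, 0, 0, 0, 0]
  ]
}}

```text
time: 2.55
position: [0.5965, -0.0131, 0.1733]
tool_rot: [-0.707, -0.008, 0.009, 0.707]
contact_force: [-0.1, -0.0, 0.3]
gripper_width: -0.0002
```

Call:
{"method": "step_arm", "body": {
  "increments": [
    [0, 0, -8, 0, 0, 0, 0],
    [0, 0, -8, 0, 0, 0, 0],
    [0, 0, -8, 0, 0, 0, 0],
    [0, 0, -8, 0, 0, 0, 0],
    [0, 0, -8, 0, 0, 0, 0],
    [0, 0, -8, 0, 0, 0, 0],
    [0, 0, -8, 0, 0, 0, 0],
    [0, 0, -8, 0, 0, 0, 0]
  ]
}}

```text
time: 3.35
position: [0.5963, -0.0125, 0.1086]
tool_rot: [0.707, 0.009, -0.009, -0.707]
contact_force: [-2.3, -0.5, 3.5]
gripper_width: 0.0001
```

Contact force is 3.5 N, so the lid is moving. I'll carry on slowly to the stop.

Call:
{"method": "step_arm", "body": {
  "increments": [
    [0, 0, -2, 0, 0, 0, 0],
    [0, 0, -2, 0, 0, 0, 0],
    [0, 0, -2, 0, 0, 0, 0],
    [0, 0, -1, 0, 0, 0, 0],
    [0, 0, -1, 0, 0, 0, 0],
    [0, 0, -0.5, 0, 0, 0, 0],
    [0, 0, 0, 0, 0, 0, 0],
    [0, 0, 0, 0, 0, 0, 0]
  ]
}}

```text
time: 4.15
position: [0.5965, -0.0125, 0.1012]
tool_rot: [0.707, 0.009, -0.009, -0.707]
contact_force: [-3.8, -0.3, 5.2]
gripper_width: -0.0
```

Call:
{"method": "step_arm", "body": {
  "increments": [
    [0, 0, -1, 0, 0, 0, 0],
    [0, 0, -1, 0, 0, 0, 0],
    [0, 0, -1, 0, 0, 0, 0],
    [0, 0, 0, 0, 0, 0, 0],
    [0, 0, 0, 0, 0, 0, 0],
    [0, 0, 0, 0, 0, 0, 0],
    [0, 0, 0, 0, 0, 0, 0],
    [0, 0, 0, 0, 0, 0, 0]
  ]
}}

```text
time: 4.95
position: [0.5966, -0.0125, 0.1009]
tool_rot: [0.708, 0.009, -0.008, -0.707]
contact_force: [-12.0, -1.3, 29.2]
gripper_width: 0.0003
```

The lid is on its rigid stop: TCP at 0.1009 m and 29 N. Now I'll lift and go over the rocker's far half.

Call:
{"method": "step_arm", "body": {
  "increments": [
    [0, 0, 10, 0, 0, 0, 0],
    [0, 0, 20, 0, 0, 0, 0],
    [0, 0, 20, 0, 0, 0, 0],
    [-21, 26, 0, 0, 0, 0, 0],
    [-21, 26, 0, 0, 0, 0, 0],
    [-21, 26, 0, 0, 0, 0, 0],
    [0, 0, -15, 0, 0, 0, 0],
    [0, 0, -15, 0, 0, 0, 0]
  ]
}}

```text
time: 5.75
position: [0.5339, 0.0666, 0.1183]
tool_rot: [-0.707, -0.011, 0.009, 0.707]
contact_force: [0.5, 0.9, 0.3]
gripper_width: -0.0001
```

```bash
python3 - <<'E'
from h import *
s=r.get_state();print(s["time"],s["position"],s["contact_force"])
cv2.imwrite("pics/w2.png",r.snapshot("wrist")[:,:,::-1])
im=r.snapshot("scene")[:,:,::-1];cv2.imwrite("pics/s2.png",cv2.resize(im[110:330,100:380],(784,616))[:600])
E
```

```text
5.75 [0.53390184 0.06663862 0.11825638] [0.4580516  0.88192853 0.2896094 ]
```

View pics/s2.png

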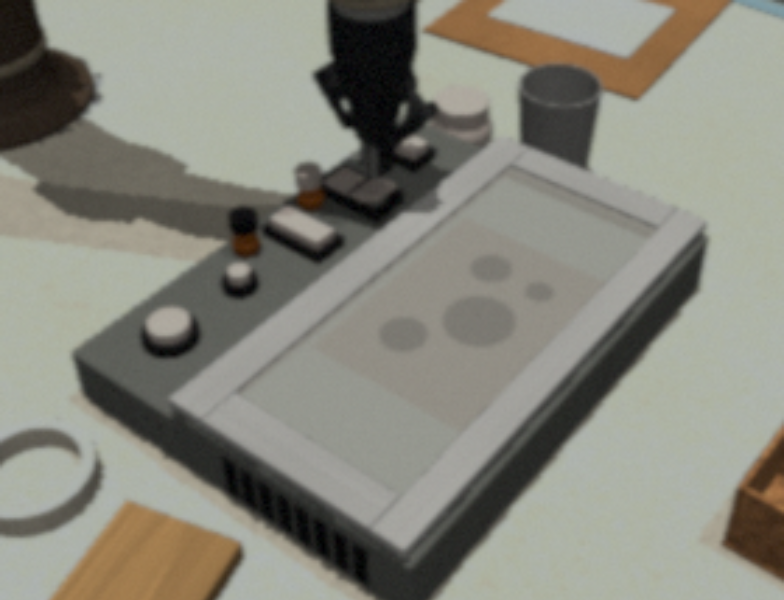

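The lid is flat on the case, the fingertip is above the rocker near (375,165) and both vials are standing. Next, press the rocker.

Call:
{"method": "step_arm", "body": {
  "increments": [
    [0, 0, -7, 0, 0, 0, 0],
    [0, 0, -5, 0, 0, 0, 0],
    [0, 0, -4, 0, 0, 0, 0],
    [0, 0, -3, 0, 0, 0, 0],
    [0, 0, -3, 0, 0, 0, 0],
    [0, 0, -3, 0, 0, 0, 0],
    [0, 0, -2, 0, 0, 0, 0],
    [0, 0, 0, 0, 0, 0, 0]
  ]
}}

```text
time: 6.65
position: [0.5337, 0.0655, 0.0911]
tool_rot: [0.707, 0.009, -0.009, -0.707]
contact_force: [-0.6, -0.4, 5.1]
gripper_width: 0.0001
```

Call:
{"method": "step_arm", "body": {
  "increments": [
    [0, 0, -1, 0, 0, 0, 0],
    [0, 0, -1, 0, 0, 0, 0],
    [0, 0, 0, 0, 0, 0, 0],
    [0, 0, 0, 0, 0, 0, 0],
    [0, 0, 0, 0, 0, 0, 0],
    [0, 0, 0, 0, 0, 0, 0],
    [0, 0, 0, 0, 0, 0, 0],
    [0, 0, 0, 0, 0, 0, 0]
  ]
}}

```text
time: 7.45
position: [0.5338, 0.0656, 0.0909]
tool_rot: [0.707, 0.009, -0.008, -0.707]
contact_force: [-6.1, -2.1, 24.3]
gripper_width: 0.0002
```

The rocker is level at 74 mm with a rigid stop at 24 N. Now the long key.

Call:
{"method": "step_arm", "body": {
  "increments": [
    [0, 0, 15, 0, 0, 0, 0],
    [0, 0, 20, 0, 0, 0, 0],
    [0, 0, 20, 0, 0, 0, 0],
    [-5, -27, 0, 0, 0, 0, 0],
    [-5, -27, 0, 0, 0, 0, 0],
    [-4, -26.5, 0, 0, 0, 0, 0],
    [0, 0, -10, 0, 0, 0, 0],
    [0, 0, -15, 0, 0, 0, 0]
  ]
}}

```text
time: 8.25
position: [0.5197, -0.0157, 0.119]
tool_rot: [0.707, 0.009, -0.008, -0.707]
contact_force: [-0.0, -0.2, -0.5]
gripper_width: -0.0
```

```bash
python3 - <<'E'
from h import *
s=r.get_state();print(s["time"],s["position"],s["contact_force"])
im=r.snapshot("scene")[:,:,::-1];cv2.imwrite("pics/s3.png",cv2.resize(im[140:260,120:280],(800,600),interpolation=cv2.INTER_CUBIC))
E
```

```text
8.25 [ 0.51967313 -0.01572493  0.11903571] [-0.00174111 -0.23465146 -0.5482844 ]
```

View pics/s3.png

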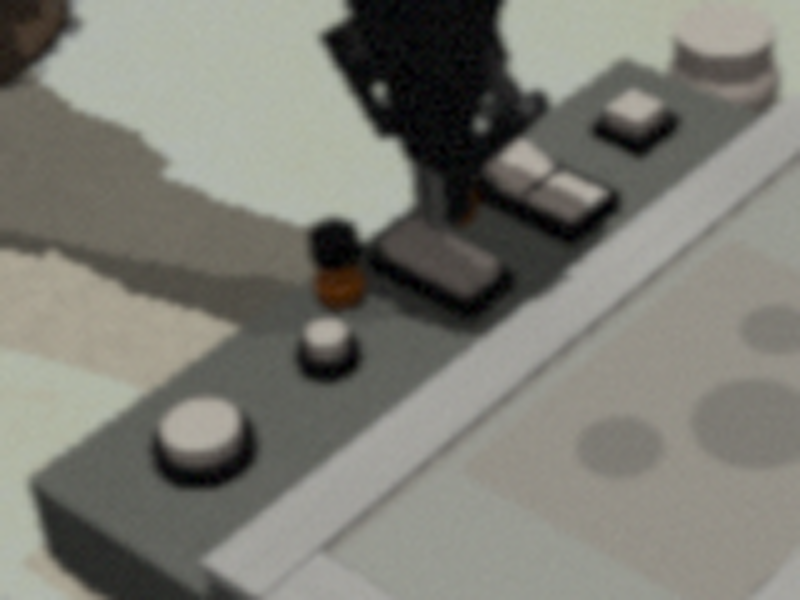

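The rocker at (550,190) now has its far half level and its near half up, so it is on. The fingertip is above the long key at (440,260). Press the key.

Call:
{"method": "step_arm", "body": {
  "increments": [
    [0, 0, -10, 0, 0, 0, 0],
    [0, 0, -6, 0, 0, 0, 0],
    [0, 0, -4, 0, 0, 0, 0],
    [0, 0, -3, 0, 0, 0, 0],
    [0, 0, -3, 0, 0, 0, 0],
    [0, 0, -3, 0, 0, 0, 0],
    [0, 0, -1, 0, 0, 0, 0],
    [0, 0, 0, 0, 0, 0, 0]
  ]
}}

```text
time: 9.1
position: [0.5196, -0.0147, 0.0898]
tool_rot: [0.707, 0.009, -0.009, -0.707]
contact_force: [-5.0, 0.7, 12.4]
gripper_width: -0.0001
```

Call:
{"method": "step_arm", "body": {
  "increments": [
    [0, 0, -1, 0, 0, 0, 0],
    [0, 0, -1, 0, 0, 0, 0],
    [0, 0, 0, 0, 0, 0, 0],
    [0, 0, 0, 0, 0, 0, 0],
    [0, 0, 0, 0, 0, 0, 0],
    [0, 0, 0, 0, 0, 0, 0],
    [0, 0, 0, 0, 0, 0, 0],
    [0, 0, 0, 0, 0, 0, 0]
  ]
}}

```text
time: 9.9
position: [0.5198, -0.0147, 0.0894]
tool_rot: [0.707, 0.009, -0.008, -0.707]
contact_force: [-11.5, 1.2, 31.0]
gripper_width: 0.0002
```

The key is at its stop. Now over to the start button.

Call:
{"method": "step_arm", "body": {
  "increments": [
    [0, 0, 15, 0, 0, 0, 0],
    [0, 0, 20, 0, 0, 0, 0],
    [0, 0, 20, 0, 0, 0, 0],
    [0, -40, 0, 0, 0, 0, 0],
    [-1, -40, 0, 0, 0, 0, 0],
    [-1, -40, 0, 0, 0, 0, 0],
    [-1, -40, 0, 0, 0, 0, 0],
    [0, 0, -10, 0, 0, 0, 0]
  ]
}}

```text
time: 10.7
position: [0.5165, -0.1825, 0.1324]
tool_rot: [0.709, 0.007, -0.005, -0.706]
contact_force: [0.1, -0.4, 0.0]
gripper_width: -0.0001
```

```bash
python3 - <<'E'
from h import *
s=r.get_state();print(s["time"],s["position"],s["contact_force"])
im=r.snapshot("scene")[:,:,::-1];cv2.imwrite("pics/s4.png",cv2.resize(im[140:260,120:280],(800,600),interpolation=cv2.INTER_CUBIC))
E
```

```text
10.7 [ 0.51645358 -0.18247199  0.13240899] [ 0.05794153 -0.35810346  0.0197218 ]
```

View pics/s4.png

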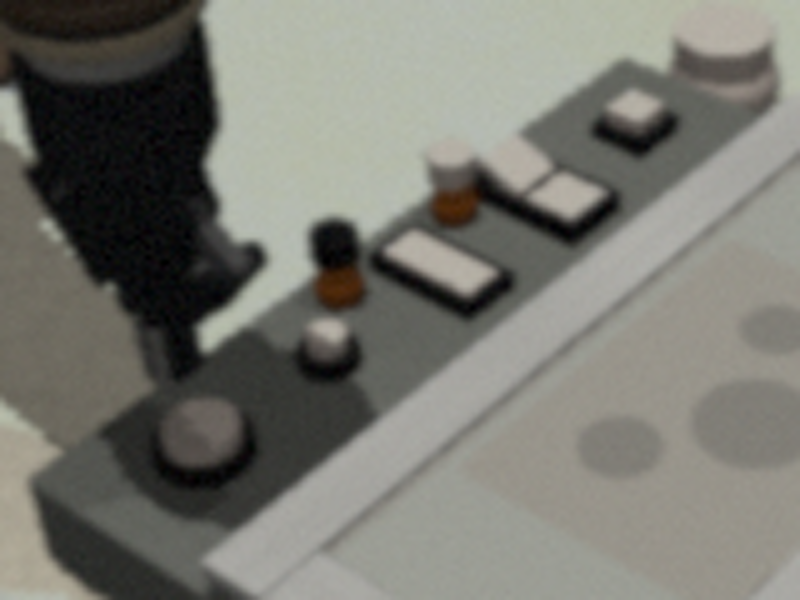

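The long key at (445,265) is down, the rocker is still on, the vials are upright and the short key is up. I'll lower over start (205,440) and let the arm settle.

Call:
{"method": "step_arm", "body": {
  "increments": [
    [0, 0, 0, 0, 0, 0, 0],
    [0, 0, -10, 0, 0, 0, 0],
    [0, 0, -10, 0, 0, 0, 0],
    [0, 0, -5, 0, 0, 0, 0],
    [0, 0, 0, 0, 0, 0, 0],
    [0, 0, 0, 0, 0, 0, 0],
    [0, 0, 0, 0, 0, 0, 0],
    [0, 0, 0, 0, 0, 0, 0]
  ]
}}

```text
time: 11.55
position: [0.5167, -0.1751, 0.1072]
tool_rot: [0.707, 0.009, -0.009, -0.707]
contact_force: [0.1, -0.3, -0.6]
gripper_width: 0.0
```

Full press means the tip at 74 mm, so TCP at 0.091.

Call:
{"method": "step_arm", "body": {
  "increments": [
    [0, 0, -6, 0, 0, 0, 0],
    [0, 0, -3, 0, 0, 0, 0],
    [0, 0, -3, 0, 0, 0, 0],
    [0, 0, -3, 0, 0, 0, 0],
    [0, 0, -2, 0, 0, 0, 0],
    [0, 0, -1, 0, 0, 0, 0],
    [0, 0, -1, 0, 0, 0, 0],
    [0, 0, 0, 0, 0, 0, 0]
  ]
}}

```text
time: 12.35
position: [0.5166, -0.1751, 0.0906]
tool_rot: [0.708, 0.009, -0.009, -0.706]
contact_force: [-10.5, 2.3, 33.6]
gripper_width: 0.0002
```

Call:
{"method": "step_arm", "body": {
  "increments": [
    [0, 0, -1, 0, 0, 0, 0],
    [0, 0, 0, 0, 0, 0, 0],
    [0, 0, 0, 0, 0, 0, 0],
    [0, 0, 0, 0, 0, 0, 0],
    [0, 0, 0, 0, 0, 0, 0],
    [0, 0, 0, 0, 0, 0, 0],
    [0, 0, 0, 0, 0, 0, 0],
    [0, 0, 0, 0, 0, 0, 0]
  ]
}}

```text
time: 13.15
position: [0.5166, -0.1752, 0.0904]
tool_rot: [0.708, 0.009, -0.009, -0.706]
contact_force: [-13.7, 3.8, 41.3]
gripper_width: -0.0002
```

Call:
{"method": "step_arm", "body": {
  "increments": [
    [0, 0, 10, 0, 0, 0, 0],
    [0, 0, 20, 0, 0, 0, 0],
    [0, 0, 30, 0, 0, 0, 0],
    [0, 0, 40, 0, 0, 0, 0],
    [0, 0, 40, 0, 0, 0, 0],
    [0, 0, 0, 0, 0, 0, 0],
    [0, 0, 0, 0, 0, 0, 0],
    [0, 0, 0, 0, 0, 0, 0]
  ]
}}

```text
time: 13.95
position: [0.5158, -0.175, 0.2256]
tool_rot: [-0.707, -0.008, 0.009, 0.707]
contact_force: [-0.1, -0.4, -0.6]
gripper_width: 0.0004
```

```bash
python3 - <<'E'
from h import *
s=r.get_state();print(s["time"],s["position"],s["contact_force"])
im=r.snapshot("scene")[:,:,::-1];cv2.imwrite("pics/s5.png",cv2.resize(im[110:330,80:380],(800,587),interpolation=cv2.INTER_CUBIC))
E
```

```text
13.95 [ 0.51575399 -0.17503166  0.22558661] [-0.1033937  -0.37210623 -0.63078928]
```

View pics/s5.png

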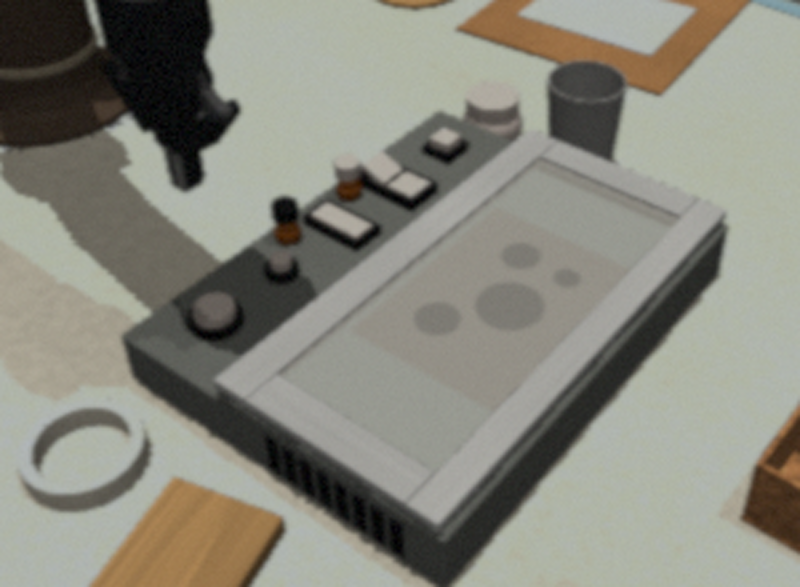

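The picture shows the lid shut, the rocker on at (400,180) and the long key down at (340,222). Start is back up at (215,312), and everything loose is still in place. Handing in.

```bash
python3 -c "
from bench import r
print(r.close_job())"
```

```text
the job is handed in; nothing more can be done
None
```

I did the four steps in the order asked, using only the closed fingertips, and handed the job in at about 14 s of the 48 s allowed. The hand-in reports no verdict.

| Step | Tip height at the stop | Expected | Force at the stop |
|---|---|---|---|
| Lid shut | 84 mm | 84 mm | 29 N |
| Rocker far half on | 74 mm | 74 mm | 24 N |
| Long key down | 72–73 mm | 73 mm | 31 N |
| Start button in, then released | 73–74 mm | 74 mm | 41 N |

The 41 N on the start button was at the fingertips and well under the 120 N wrist limit. I read the 40 N limit as applying to the arm and gripper body only.

The last picture shows the lid shut, the rocker on, the long key down and the start button back up. The short key and stop button are up, and the vials and other loose things are standing where they were. The gripper was clear of everything, with about zero contact force. None of the checks failed or disagreed.

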